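Stack the keyed sample bins on their dock and cover them

TASK

First put the opal stone that lies on the dark steel dock into the dark felt-lined tray. Then stack every sample bin that is there on the dock, in any order, all noses pointing the same way as the dock's, so that each one's lugs drop fully home in the notches below, and put the white cover on top, nose the same way and its lugs home too. Leave the steel dish, the tape roll and the grey stone where they are.

Things in the scene. Friction and masses are not known exactly. Their poses are not given: they have to be found in the camera images.
- dock_deck (a point): Centre of the top of the dock (dark steel, fixed): deck 120 (x) x 56 (y) mm, 26 mm above the bench, on an aluminium foot 134 x 66 x 6 mm. +x: its nose end, marked by a small yellow bar on the foot. Notches in its edge (a 3.5 mm groove runs inside it) take a bin's lugs. A seated bin's centre is 16 mm above this point, each next 40 mm higher. Wrong way round, a part stays 8 mm high.
- dock_nose (a point): Middle of the dock deck's nose (+x) end, 60 mm from its centre. Keying of all parts: three lugs 8 mm deep, 5 mm thick, flush with the outside: one 26 mm wide in the middle of the nose end, one 18 mm wide under each long side, centred 30 mm behind the middle (x = -30 mm). The notches match them with 3 mm play each side, 9.5 mm deep, in the top edge of dock and bins.
- bin_blue_mid (a point): Centre of one blue open-topped plastic sample bin, half-way up, 24 mm above its lug tips; 120 (x) x 56 (y) x 48 mm high over the lugs (body 40, lugs 8), 160 g, walls 5 mm. Grip it across the 56 mm width. +x: nose end, white card outside, white line across its floor. It stands on its three lugs; its rim has the three notches. Stacked parts rise 40 mm each. May be absent (no pose).
- bin_green_mid (a point): Centre of one green open-topped plastic sample bin, half-way up, 24 mm above its lug tips; 120 (x) x 56 (y) x 48 mm high over the lugs (body 40, lugs 8), 160 g, walls 5 mm. Grip it across the 56 mm width. +x: nose end, white card outside, white line across its floor. It stands on its three lugs; its rim has the three notches. Stacked parts rise 40 mm each. May be absent (no pose).
- bin_orange_mid (a point): Centre of one orange open-topped plastic sample bin, half-way up, 24 mm above its lug tips; 120 (x) x 56 (y) x 48 mm high over the lugs (body 40, lugs 8), 160 g, walls 5 mm. Grip it across the 56 mm width. +x: nose end, white card outside, white line across its floor. It stands on its three lugs; its rim has the three notches. Stacked parts rise 40 mm each. May be absent (no pose).
- cover_grip (a point): Centre of the black rib handle (70 mm long in x, 14 mm wide in y, 34 mm high) on the white cover plate, 120 x 56 x 6 mm, 120 g: 35 mm above the lug tips, 21 mm above the plate's top, 13 mm below the rib's top. +x: nose end (yellow line across the plate). The same three 8 mm lugs are underneath and it stands on them. Seated on n bins this point is 27 mm + n x 40 mm above the dock's deck.
- opal_centre (a point): Centre of a rough black-brown stone with a blue-green opal face, about 47 mm (x) by 86 mm (y, its long axis) by 45 mm high (about 0.2 kg), the point 22 mm above its underside; starts lying on the dock's deck, its length roughly along the dock. Grip it across its short side.
- tray_floor (a point): Centre of the inner floor, 5 mm above the bench, of a shallow dark tray lined with grey felt, fixed: 165 mm (x) by 125 mm (y) outside, walls 2 mm thick and 28 mm high.
- dish: Small round steel dish with blue stones, 83 mm across, 13 mm high; bystander. Origin under its centre.
- tape: Roll of tan masking tape lying flat, 67 mm across, 19 mm high; bystander. Origin under its centre.
- grey_stone: Loose grey stone, 50 x 54 x 31 mm; bystander. Origin under its centre.
Things that resemble listed ones, but are neither listed nor needed, are in the scene too. What is shaped like the part that bears dock_deck but red is not meant.

How it is judged (in metres and radians):
On the way, in this order (a step that is already met when the one before it is completed fails the run):
1. the opal stone lies in the tray (x of opal_centre in the frame of tray_floor between -0.075 and 0.075 m and y of opal_centre in the frame of tray_floor between -0.055 and 0.055 m and height (world z) of opal_centre below 0.045 m and linear speed of opal below 0.03 m/s), for 0.2 s.
2. every bin present is stacked on the dock, nose to nose, lugs home (horizontal distance between each of bin_blue_mid, bin_green_mid, bin_orange_mid and dock_deck below 0.015 m and angle between each of bin_blue_mid, bin_green_mid, bin_orange_mid's own z axis and vertical below 0.06 rad and angle between the x axis of each of bin_blue_mid, bin_green_mid, bin_orange_mid and the x axis of dock_deck, either way round below 0.2 rad and x of dock_nose in the frame of bin_blue_mid above 0.03 m and (z of bin_blue_mid in the frame of dock_deck between 0.0125 and 0.0195 m or z of bin_blue_mid in the frame of dock_deck between 0.0525 and 0.0595 m or z of bin_blue_mid in the frame of dock_deck between 0.0925 and 0.0995 m) and linear speed of each of bin_blue, bin_green, bin_orange below 0.03 m/s and x of dock_nose in the frame of bin_green_mid above 0.03 m and (z of bin_green_mid in the frame of dock_deck between 0.0125 and 0.0195 m or z of bin_green_mid in the frame of dock_deck between 0.0525 and 0.0595 m or z of bin_green_mid in the frame of dock_deck between 0.0925 and 0.0995 m) and x of dock_nose in the frame of bin_orange_mid above 0.03 m and (z of bin_orange_mid in the frame of dock_deck between 0.0125 and 0.0195 m or z of bin_orange_mid in the frame of dock_deck between 0.0525 and 0.0595 m or z of bin_orange_mid in the frame of dock_deck between 0.0925 and 0.0995 m)), for 0.2 s.
3. the cover is on top of the stack, lugs home (horizontal distance between cover_grip and dock_deck below 0.015 m and angle between cover_grip's own z axis and vertical below 0.06 rad and angle between the x axis of cover_grip and the x axis of dock_deck, either way round below 0.2 rad and x of dock_nose in the frame of cover_grip above 0.03 m and (z of cover_grip in the frame of dock_deck between 0.1035 and 0.1105 m or z of cover_grip in the frame of dock_deck between 0.1435 and 0.1505 m) and linear speed of cover below 0.03 m/s and z of cover_grip in the frame of bin_blue_mid above 0.04 m and z of cover_grip in the frame of bin_green_mid above 0.04 m and z of cover_grip in the frame of bin_orange_mid above 0.04 m), for 0.2 s.
At the end, for the whole second after the job is handed in: The opal lies in the tray at rest; every bin present is on the dock's stack and the cover on top of all of them, each within 15 mm of the dock's centre seen from above, level, nose the same way as the dock's within 0.2 rad, and at its seated height within 3.5 mm (all of step 1 and all of step 2 and all of step 3); the robot touches nothing.
It fails at once if the steel dish is moved more than 30 mm (distance of dish from where it was at the start of the episode above 0.03 m).
It fails at once if the tape roll is moved more than 30 mm (distance of tape from where it was at the start of the episode above 0.03 m).
It fails at once if the grey stone is moved more than 30 mm (distance of grey_stone from where it was at the start of the episode above 0.03 m).
Of bin_blue, bin_green, bin_orange only 2 to 3 are there at a start; the rules pass over those that are not, and their reading is None.
At some moment in a run one of opal, cover may be knocked a few centimetres aside while the robot is not near it.
Once in a run the grip may slacken for a moment while it holds something.
It also fails if it takes over 208 s, if anything falls off the work surface, if the arm or the gripper's body presses on something with over 40 N, if the wrist force passes 120 N, or if a joint passes its speed limit or range.

ROBOT

A 6-joint arm with a two-finger parallel gripper is mounted at the origin on the work surface; the furniture and walls round the work are solid. World frame = base frame: x ahead of the robot, y to its left, z up, the work surface at z = 0. Lengths are in mm, angles in rad, forces in N, time in s.
With the tool pointing down it reaches from about 400 to 925 mm from the base axis. Payload 12.5 kg.
Tool frame: the origin (TCP) lies on the mounting face of the last link; the fingertips stand 190 mm ahead of it and the grasp point (between the pads) lies 171 mm ahead of it; z points along the fingers, y is the line along which they close (so a half turn about z gives the same grasp; the last joint's range is limited). The gripper opens to 95 mm and grips with 3 to 60 N. Pads are 20 mm wide; open, the fingers measure 119 mm over their backs; the gripper's body (75 mm by 180 mm) begins 59 mm behind the grasp point.
Start: joints at [1.222, 0.491, 1.559, -0, 1.092, -0.106], TCP at [150.239, 606.674, 404.761] pointing down, gripper open.
Joint ranges: [-3.1, 3.1], [-0.84, 2.19], [0.05, 2.79], [-1.13, 4.28], [0.06, 2.93], [-2.69, 2.69]. Speed limits (rad/s): [2.22, 2.22, 2.79, 3.14, 3.14, 3.14].

INTERFACE

Orientations are given as [roll, pitch, yaw] about the fixed x, y, z axes, in that order (R = Rz(yaw) Ry(pitch) Rx(roll)).
In Python, from cell import env gives the robot as it stands.
- The arm moves only by the tool carry_out, never from a script. Its argument "series" is a list of rows, each a list of 5 numbers: the shift along the tool's x, y, z in m, then the turn about the tool's z in degrees, then the opening, from 0 (shut) to 1 (fully open). A call has 1 to 20 rows; each row is the pose to reach, as a shift and turn from the pose commanded when the call began, along the tool's axes at that moment; what a row does not reach only later rows make up. A row lasts 1/8 s, in which the tool goes at most 62.5 mm and 10.7 degrees, less where a joint would pass 70% of its speed; a pose out of reach is approached as far as the arm can. A call with a gripper value outside its range is refused whole. The fingers move at their own pace and stop on an object; the grip force is fixed at half the most. Time passes only in rows, so rows that repeat a pose let the fingers close. It gives the time, the measured TCP pose, the force, the opening and the grip force at its end, in the units of the state.
- env.state(): the state, without advancing time (a new reading comes with each control period).
- env.read_camera(name): name is "scene" or "side" or "wrist"; returns (picture, depth): 420x560x3 uint8, red, green, blue; 420x560 float32, mm along the optical axis (not along the pixel's ray), 0 where there is no reading.
- env.get_calibration(name): a dict with "intrinsics" (3x3 intrinsics, pixels), "D" ([k1, k2, p1, p2, k3] as OpenCV has them; the pictures are not rectified), "cam_to_world" (4x4, takes a point from camera to world coordinates); the wrist camera has in their place "T_tool_cam" (4x4, takes a point from camera to tool coordinates, whose origin is the TCP and whose axes are the flange's). Camera axes: x right, y up, looking along -z (the intrinsics and any distortion apply to the point x, -y, -z); pixel columns grow to the right and rows downward; lengths in mm; the calibration is good to about 2 mm. A picture is of the moment at which its call begins: read the wrist's pose just before it. get_calibration takes no time and is no camera call.
- env.job_done(): hands the job in; it is judged then, once.
The state is a dict: "t": time; "joints": joint angles; "qvel": joint speeds; "tau": joint torques, N m; "eef_pos": TCP position; "tcp_rot": TCP orientation; "ft_force": force on the tool from outside, world axes, zero at the start; "moment": the same for the moment, N m; "opening": opening from 0.0 (shut) to 1.0 (fully open); "grip_force": force on a finger pad.
Only numpy, scipy, OpenCV 4.12 (cv2) and the standard library are available. Lean on these libraries where they do the work, as an engineer would, in place of code of your own. Each camera call takes 0.05 s, during which the arm holds its last target. There are 200 camera calls.

## Working session

There is one attempt and no reset: what is moved stays moved. The work goes in short steps, Python scripts to look and compute and a tool call to move; the robot and the scene stay as the last step left them, time stands still between calls to the robot, and variables do not carry over. Pictures are saved under pics/ and viewed, at most 14 in all, crops included, and the job is handed in when it is done.

Besides the shell and the picture viewer there is one more tool, called after ">>>" as name([rows], argument=value, ...), one row to a line, values as JSON. carry_out: Moves the arm, as the interface text tells. Its arguments: {"type":"object","properties":{"series":{"type":"array","items":{"type":"array","items":{"type":"number"}}}},"required":["series"]}

```bash
ls; mkdir -p pics; cat > h.py <<'E'
import numpy as np, cv2
from cell import env
from scipy.spatial.transform import Rotation as Rn
def tool():
    s=env.state(); T=np.eye(4); T[:3,:3]=Rn.from_euler('xyz',s['tcp_rot']).as_matrix(); T[:3,3]=s['eef_pos']; return T
def look(name,save=None):
    T=tool(); im,d=env.read_camera(name); c=env.get_calibration(name)
    M=T@np.array(c['T_tool_cam']) if name=='wrist' else np.array(c['cam_to_world'])
    if save: cv2.imwrite('pics/%s.png'%save,im[:,:,::-1])
    return im,d,np.array(c['intrinsics'],float),np.array(c['D'],float),M
def rays(px,K,D):
    u=cv2.undistortPoints(np.array(px,float).reshape(-1,1,2),K,D).reshape(-1,2)
    return np.c_[u[:,0],-u[:,1],-np.ones(len(u))]
def plane(px,z,K,D,M):
    r=rays(px,K,D)@M[:3,:3].T; o=M[:3,3]; return o+r*((z-o[2])/r[:,2])[:,None]
def cloud(d,K,D,M):
    v,u=np.mgrid[0:d.shape[0],0:d.shape[1]]
    r=rays(np.c_[u.ravel(),v.ravel()],K,D)*d.reshape(-1,1)
    return (r@M[:3,:3].T+M[:3,3]).reshape(d.shape+(3,))
E
python3 - <<'E'
from h import *
s=env.state(); print(s)
for n in ('scene','side','wrist'):
    im,d,K,D,M=look(n,n+'0'); print(n,K.tolist(),D,M.round(3).tolist(),(d>0).mean())
    np.savez('/tmp/%s0.npz'%n,im=im,d=d,K=K,D=D,M=M)
E
```

```text
pics
{'t': 0.0, 'joints': array([ 1.22242956e+00,  4.91526357e-01,  1.55944875e+00,  1.01839856e-05,
        1.09170014e+00, -1.05609439e-01]), 'qvel': array([-0.00084348, -0.00012878,  0.00036342, -0.00097933, -0.00202519,
        0.00012236]), 'tau': array([-1.02028956e-03, -6.12642288e+01, -2.58175349e+01,  6.91517908e-02,
        4.83906304e-02, -1.13448200e-04]), 'eef_pos': array([150.20687574, 606.64110125, 404.18250688]), 'tcp_rot': array([-3.14051704e+00, -1.23102137e-04,  2.89883056e+00]), 'ft_force': array([-0.33431404, -0.6879918 ,  0.52407622]), 'moment': array([-0.02313227, -0.04238809,  0.01939753]), 'grip_force': 0.0, 'opening': 0.9985319650250137}
scene [[544.7565420827724, 0.0, 279.74027305545434], [0.0, 544.7565420827724, 211.51921079020133], [0.0, 0.0, 1.0]] [-0.21959995  0.          0.          0.          0.        ] [[0.688, 0.475, -0.548, -347.381], [-0.725, 0.465, -0.508, -729.834], [0.013, 0.747, 0.665, 1151.404], [0.0, 0.0, 0.0, 1.0]] 0.9705229591836735
side [[381.63381899479515, 0.0, 281.06493510549205], [0.0, 381.63381899479515, 212.16675622309137], [0.0, 0.0, 1.0]] [-0.01431871  0.          0.          0.          0.        ] [[-0.986, 0.117, -0.121, 454.497], [-0.168, -0.645, 0.746, 800.996], [0.01, 0.756, 0.655, 698.058], [0.0, 0.0, 0.0, 1.0]] 0.8699022108843537
wrist [[309.79777221868335, 0.0, 283.74529122023415], [0.0, 309.79777221868335, 208.26406002268584], [0.0, 0.0, 1.0]] [0.00101637 0.         0.         0.         0.        ] [[0.241, -0.936, -0.257, 77.295], [0.97, 0.232, 0.064, 624.568], [-0.001, -0.265, 0.964, 384.34], [0.0, 0.0, 0.0, 1.0]] 0.9957908163265307
```

View pics/scene0.png

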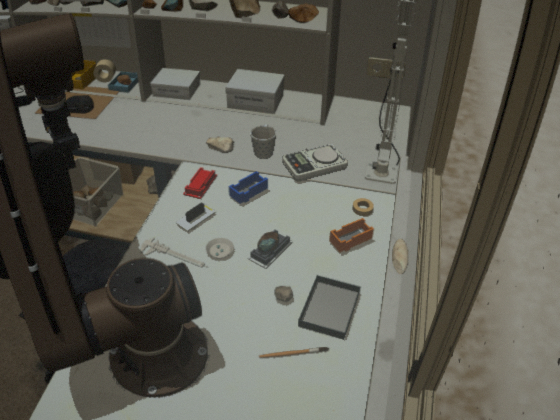

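View pics/side0.png

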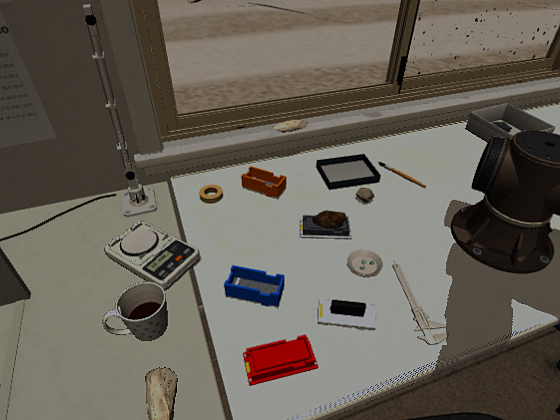

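The scene has a blue bin (scene 248,187), an orange bin (352,236), and no green one. The cover is at (196,215), the dock with the opal at (270,246), the tray at (330,305), and the red decoy at (200,182). I'll measure from the depth in both views.

```bash
cat > m.py <<'E'
from h import *
def masks(im):
    h=cv2.cvtColor(im,cv2.COLOR_RGB2HSV).astype(int); H,S,V=h[...,0],h[...,1],h[...,2]
    return dict(blue=(H>105)&(H<128)&(S>130),orange=(H>4)&(H<16)&(S>150),red=((H<4)|(H>176))&(S>170),yellow=(H>20)&(H<36)&(S>100)&(V>90),dark=(V<75),white=(S<40)&(V>165),steel=V<130)
def rect(P):
    (c,(a,b),t)=cv2.minAreaRect(P[:,:2].astype(np.float32))
    if a<b: a,b,t=b,a,t+90
    return np.round(c,1),round(a,1),round(b,1),round((t+90)%180-90,1)
E
python3 - <<'E'
from m import *
for n in ('scene','side'):
    f=np.load('/tmp/%s0.npz'%n); im,d,K,D,M=[f[k] for k in ('im','d','K','D','M')]
    C=cloud(d,K,D,M); ok=(d>0)&(C[...,0]>330)&(C[...,0]<1000)&(abs(C[...,1])<520)|((d>0)&(C[...,0]>-300)&(C[...,0]<1000)&(abs(C[...,1])>250)&(abs(C[...,1])<520))
    mk=masks(im)
    print('==',n,'bench z',np.median(C[...,2][ok&(abs(C[...,2])<15)]))
    for k,zlo,zhi in (('blue',5,60),('orange',5,60),('red',5,60),('yellow',-5,30),('dark',5,80)):
        m=(mk[k]&ok&(C[...,2]>zlo)&(C[...,2]<zhi)).astype(np.uint8)
        if k=='dark': m=cv2.morphologyEx(m,cv2.MORPH_OPEN,np.ones((2,2)))
        N,L,st,ce=cv2.connectedComponentsWithStats(m,connectivity=8)
        for i in range(1,N):
            if st[i,4]<(6 if k=='yellow' else 80): continue
            P=C[L==i]; z=np.percentile(P[:,2],[2,50,97]).round(0)
            top=P[P[:,2]>z[2]-7]
            print(k,ce[i].round(0),st[i,4],z,'all',rect(P),'top',rect(top) if len(top)>4 else '')
E
```

```text
== scene bench z 0.5337885488072516
red [199. 179.] 176 [20. 26. 32.] all (array([509.1, 433.3]), 106.9, 37.5, 24.7) top (array([506.7, 431.9]), 100.8, 35.6, 23.6)
dark [265. 150.] 216 [-1. 36. 70.] all (array([ 239. , -120.7]), 1689.4, 74.0, 43.6) top (array([ 202.6, -155.6]), 1588.7, 70.2, 43.7)
dark [301. 165.] 173 [30. 36. 42.] all (array([ 260.1, -243.1]), 1554.6, 82.7, 41.7) top (array([ 259.4, -243.5]), 1553.1, 82.0, 41.7)
dark [249. 183.] 181 [ 9. 20. 40.] all (array([ 129.9, -187.2]), 1443.1, 82.0, 45.4) top (array([ 156.6, -216.9]), 1436.6, 65.3, 48.1)
dark [250. 193.] 265 [-3. 21. 39.] all (array([ 114.2, -192.7]), 1411.7, 116.5, 44.6) top (array([ 110.4, -196.6]), 1400.7, 116.3, 44.6)
dark [196. 213.] 187 [11. 32. 50.] all (array([389.8, 306.5]), 69.6, 13.1, 0.4) top (array([389.3, 306.7]), 66.0, 12.2, 4.2)
dark [271. 252.] 389 [ 4. 22. 45.] all (array([  52.8, -307.3]), 1158.8, 108.1, 41.2) top (array([  41.5, -330.3]), 1113.9, 51.0, 43.1)
dark [337. 284.] 231 [ 1. 14. 26.] all (array([  58.8, -425.8]), 1007.1, 124.6, 29.8) top (array([  89.8, -476.2]), 1004.1, 116.5, 36
[... 2334 characters left out ...]
top (array([592.1, 265.9]), 111.2, 8.7, -7.2)
dark [254. 297.] 587 [-2. 23. 42.] all (array([555.4, 545.8]), 534.6, 124.4, -81.5) top (array([504.7, 537.7]), 525.9, 104.0, -68.0)
dark [139. 310.] 575 [36. 39. 93.] all (array([643.5, 599.9]), 550.0, 71.7, -51.5) top (array([604.1, 603.5]), 491.1, 66.0, -45.2)
dark [349. 309.] 453 [13. 38. 48.] all (array([434.9, 538.8]), 521.3, 68.6, 78.2) top (array([436.3, 549.4]), 500.3, 64.6, 78.5)
dark [151. 328.] 714 [-1. 44. 74.] all (array([648.2, 603.8]), 546.4, 83.5, -54.2) top (array([631.6, 623.9]), 494.7, 78.5, -54.0)
dark [273. 374.] 169 [ 5. 11. 19.] all (array([504.9, 630.8]), 347.3, 73.5, -85.5) top (array([504.9, 631.2]), 347.0, 71.6, -85.1)
```

View pics/wrist0.png

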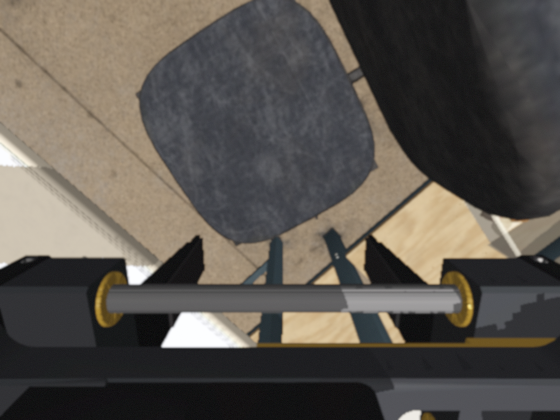

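The side view is clear. The blue bin is at about (593,289), orange at (651,-90), the dock at about (455,52) with its nose toward +x, and the cover at about (390,307). The wrist view shows only off-table ground at (260,120). I'll work out the bin nose ends, the dock, the tray and the opal.

```bash
python3 - <<'E'
from m import *
f=np.load('/tmp/side0.npz'); im,d,K,D,M=[f[k] for k in ('im','d','K','D','M')]
a=cv2.resize(im[260:312,218:290],None,fx=5.5,fy=5.5,interpolation=cv2.INTER_CUBIC); b=cv2.resize(im[160:200,235:295],None,fx=6.6,fy=6.6,interpolation=cv2.INTER_CUBIC)
c=cv2.resize(im[200:245,290:360],None,fx=5.6,fy=5.6,interpolation=cv2.INTER_CUBIC); e=cv2.resize(im[290:335,310:385],None,fx=5.2,fy=5.2,interpolation=cv2.INTER_CUBIC)
o=np.zeros((580,800,3),np.uint8)
for q,(y,x) in ((a,(0,0)),(b,(0,400)),(c,(300,0)),(e,(300,400))): o[y:y+q.shape[0],x:x+q.shape[1]]=q[:580-y,:800-x]
cv2.imwrite('pics/crops.png',o[:,:,::-1])
for n in ('side','scene'):
    f=np.load('/tmp/%s0.npz'%n); im,d,K,D,M=[f[k] for k in ('im','d','K','D','M')]
    C=cloud(d,K,D,M);X,Y,Z=C[...,0],C[...,1],C[...,2]
    box=lambda x,y,r,lo,hi:C[(d>0)&(abs(X-x)<r)&(abs(Y-y)<r)&(Z>lo)&(Z<hi)]
    P=box(455,52,85,20,29);print('deck',rect(P)); P=box(455,52,85,4,9);print('foot',rect(P))
    P=box(455,52,70,34,90);print('opal',rect(P),P[:,:2].mean(0).round(),P[:,2].max())
    P=box(390,309,85,10,17);print('cover plate',rect(P)); P=box(390,309,60,38,55);print('rib',rect(P))
    P=box(405,-140,160,18,29);print('tray+stone',rect(P))
    P=box(405,-160,110,3,12);print('trayfloor',rect(P),len(P))
    P=C[(d>0)&(X>300)&(X<500)&(Y>-260)&(Y<30)&(Z>5)&(Z<60)];print(P[:,:2].min(0),P[:,:2].max(0))
E
```

```text
deck (array([455.8,  54.8]), 120.5, 61.3, 6.9)
foot (array([448.7,  84.8]), 139.7, 123.3, 8.2)
opal (array([449.4,  59.7]), 80.0, 41.7, -11.4) [446.  67.] 71.63010552666185
cover plate (array([409.3, 323.5]), 165.3, 86.1, 20.8)
rib (array([390.2, 317.2]), 68.0, 16.4, 1.5)
tray+stone (array([ 391.8, -168.5]), 222.3, 163.1, -66.1)
trayfloor (array([ 392.4, -170.2]), 216.3, 164.0, -66.0) 640
[ 311.05898933 -259.7172981 ] [499.25866285  29.36562013]
deck (array([455.3,  51.4]), 122.6, 60.7, 7.2)
foot (array([454.9,  52.8]), 169.0, 169.0, 0.3)
opal (array([449.2,  47.9]), 87.4, 42.5, 7.8) [440.  45.] 73.8322529602799
cover plate (array([411.1, 320.6]), 174.2, 90.6, 23.7)
rib (array([391.1, 309.9]), 69.9, 18.5, 2.5)
tray+stone (array([ 385.8, -139.3]), 297.0, 186.6, -73.4)
trayfloor (array([ 404.9, -159.9]), 219.4, 219.1, -90.0) 1874
[ 301.85823215 -259.95865021] [499.91566516  29.95872339]
```

View pics/crops.png

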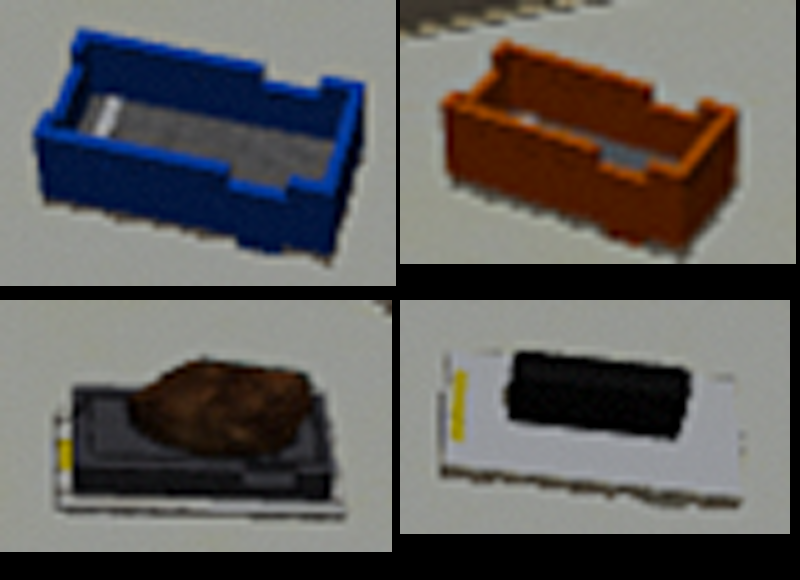

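All noses point toward world +x: the white floor lines, the yellow bar and the yellow line all lie to the left in the side view. Next I get the tray pose and move above the opal for a close look.

```bash
cat >> m.py <<'E'
def go(x,y,z,yaw):
    "shift (mm) and turn (deg) for TCP target, yaw deg"
    T=tool(); d=T[:3,:3].T@(np.array([x,y,z])-T[:3,3]); y0=np.degrees(env.state()['tcp_rot'][2])
    print('shift mm',d.round(1),'turn',round(-((yaw-y0+180)%360-180),1))
E
python3 - <<'E'
from m import *
f=np.load('/tmp/scene0.npz'); im,d,K,D,M=[f[k] for k in ('im','d','K','D','M')]
p=plane([(320,277),(361,286),(345,336),(299,325)],28,K,D,M); print(p.round(),p.mean(0))
go(449,52,345,187)
print(env.get_calibration('wrist')['T_tool_cam'])
E
```

```text
[[ 459. -137.   28.]
 [ 512. -239.   28.]
 [ 353. -311.   28.]
 [ 299. -205.   28.]] [ 405.64798368 -223.11090378   28.        ]
shift mm [-423.3 -466.5   59.7] turn -20.9
[[-7.84208475e-04  9.64288583e-01  2.64852627e-01  7.50977491e+01]
 [ 9.99999620e-01  8.56941688e-04 -1.59073027e-04 -1.21926346e-01]
 [-3.80355561e-04  2.64852402e-01 -9.64288888e-01  1.98883058e+01]
 [ 0.00000000e+00  0.00000000e+00  0.00000000e+00  1.00000000e+00]]
```

>>> carry_out([
  [-0.424,-0.467,0.059,-21,1],
  [-0.424,-0.467,0.059,-21,1],
  [-0.424,-0.467,0.059,-21,1],
  [-0.424,-0.467,0.059,-21,1],
  [-0.424,-0.467,0.059,-21,1],
  [-0.424,-0.467,0.059,-21,1],
  [-0.424,-0.467,0.059,-21,1],
  [-0.424,-0.467,0.059,-21,1],
  [-0.424,-0.467,0.059,-21,1],
  [-0.424,-0.467,0.059,-21,1],
  [-0.424,-0.467,0.059,-21,1],
  [-0.424,-0.467,0.059,-21,1],
  [-0.424,-0.467,0.059,-21,1],
  [-0.424,-0.467,0.059,-21,1],
  [-0.424,-0.467,0.059,-21,1],
  [-0.424,-0.467,0.059,-21,1],
])

```text
t: 2.15
eef_pos: [449.4, 51.8, 345.8]
tcp_rot: [3.142, 0.0, -3.017]
ft_force: [-0.8, 0.1, 0.4]
opening: 0.999
grip_force: 0.0
```

```bash
python3 - <<'E'
from m import *
im,d,K,D,M=look('wrist','w_opal'); C=cloud(d,K,D,M); X,Y,Z=C[...,0],C[...,1],C[...,2]
b=(d>0)&(abs(X-455)<75)&(abs(Y-53)<60)
P=C[b&(Z>34)&(Z<85)]; print('opal',rect(P),P[:,2].max(),len(P))
P=C[b&(Z>38)]; print(rect(P)); P=C[b&(Z>21)&(Z<30)]; print('deck',rect(P),len(P))
E
```

```text
opal (array([448.9,  53.3]), 82.5, 45.7, -7.6) 72.6103300403336 3171
(array([449. ,  53.7]), 121.1, 84.3, -88.2)
deck (array([456. ,  52.9]), 120.2, 56.1, 7.8) 2290
```

View pics/w_opal.png

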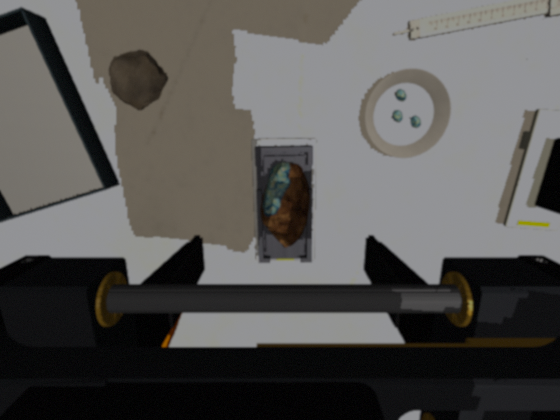

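The opal is centred at pixel (287,203), with the dock around it, nose bar at (287,260) down, and the dish at (405,113). The opal measures 82x46 mm at (449,53) with yaw −8°, and the deck measures 120x56 mm at (456,53) with yaw 7.8°. I'll grasp the opal.

>>> carry_out([
  [0,0.001,0.04,8,1],
  [0,0.001,0.08,15,1],
  [0,0.001,0.11,15,1],
  [0,0.001,0.125,15,1],
  [0,0.001,0.125,15,1],
  [0,0.001,0.125,15,0],
  [0,0.001,0.125,15,0],
  [0,0.001,0.125,15,0],
  [0,0.001,0.125,15,0],
  [0,0.001,0.125,15,0],
  [0,0.001,0.125,15,0],
  [0,0.001,0.125,15,0],
])

```text
t: 3.7
eef_pos: [449.4, 52.4, 220.8]
tcp_rot: [3.142, 0.0, 3.004]
ft_force: [-0.2, -0.7, 1.6]
opening: 0.472
grip_force: 29.2
```

>>> carry_out([
  [0,0,-0.04,0,0],
  [0,0,-0.08,0,0],
  [0,0,-0.08,0,0],
])

```text
t: 4.08
eef_pos: [449.5, 52.5, 302.6]
tcp_rot: [3.141, 0.004, 3.004]
ft_force: [-0.0, -0.3, -2.8]
opening: 0.475
grip_force: 28.8
```

```bash
python3 - <<'E'
from m import *
s=env.state(); print(s['opening'],s['grip_force'],s['ft_force'])
go(406,-223,301,113)
E
```

```text
0.47471605651525484 28.841686074572408 [-0.00964769 -0.2773727  -2.79569429]
shift mm [   5.2 -278.9    1.4] turn 59.1
```

>>> carry_out([
  [0.005,-0.279,0,59,0],
  [0.005,-0.279,0,59,0],
  [0.005,-0.279,0,59,0],
  [0.005,-0.279,0,59,0],
  [0.005,-0.279,0,59,0],
  [0.005,-0.279,0,59,0],
  [0.005,-0.279,0,59,0],
  [0.005,-0.279,0,59,0],
  [0.005,-0.279,0,59,0],
])

```text
t: 5.2
eef_pos: [406.1, -222.8, 300.4]
tcp_rot: [-3.141, -0.0, 1.976]
ft_force: [0.1, -0.4, -3.6]
opening: 0.471
grip_force: 28.8
```

```bash
python3 - <<'E'
from m import *
im,d,K,D,M=look('wrist','w_tray'); C=cloud(d,K,D,M); X,Y,Z=C[...,0],C[...,1],C[...,2]
b=(d>0)&(abs(X-406)<130)&(abs(Y+223)<130)&(Z>12)&(Z<31); P=C[b]; print(rect(P),P[:,:2].min(0),P[:,:2].max(0))
f=np.load('/tmp/side0.npz'); im,d,K,D,M=[f[k] for k in ('im','d','K','D','M')]; C=cloud(d,K,D,M); X,Y,Z=C[...,0],C[...,1],C[...,2]
b=(d>0)&(abs(X-406)<125)&(abs(Y+223)<125)&(Z>20)&(Z<31)&(im.max(2)<60); print('side',rect(C[b]))
s=env.state(); print(s['eef_pos'],s['tcp_rot'],s['opening'])
E
```

```text
(array([ 401.9, -208.6]), 208.5, 207.1, 73.6) [ 276.25704453 -300.24016603] [503.47679083 -93.0030542 ]
side (array([ 418.2, -228.1]), 294.5, 163.0, -66.3)
[ 406.15128808 -222.85673345  300.56742289] [-3.14156508e+00 -2.10250044e-04  1.97542660e+00] 0.47272622147471316
```

View pics/w_tray.png

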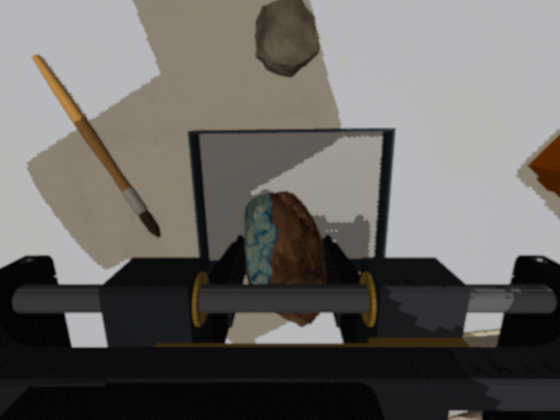

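The tray's side walls are at columns 195 and 390 and its near edge is at row 130, so the opal hangs within 7 mm of the tray centre. I'll lower and release it.

>>> carry_out([
  [0,0,0.05,0,0],
  [0,0,0.08,0,0],
  [0,0,0.093,0,0],
  [0,0,0.095,0,0],
  [0,0,0.095,0,0],
  [0,0,0.095,0,0.9],
  [0,0,0.095,0,0.9],
  [0,0,0.095,0,0.9],
  [0,0,0.095,0,0.9],
  [0,0,0.06,0,0.9],
  [0,0,0,0,0.9],
  [0,0,-0.05,0,1],
  [0,0,-0.05,0,1],
])

```text
t: 6.88
eef_pos: [406.1, -223.2, 353.9]
tcp_rot: [3.138, 0.006, 1.974]
ft_force: [0.7, -0.7, -0.3]
opening: 0.99
grip_force: 0.0
```

```bash
python3 - <<'E'
from m import *
im,d,K,D,M=look('wrist'); C=cloud(d,K,D,M); X,Y,Z=C[...,0],C[...,1],C[...,2]
P=C[(d>0)&(abs(X-406)<75)&(abs(Y+223)<75)&(Z>30)&(Z<80)]; print('opal',rect(P),P[:,2].max())
go(593.5,289.5,345,176.5); go(593.5,289.5,345,187.5); go(500,0,345,180)
E
```

```text
opal (array([ 418.6, -197.7]), 103.0, 78.3, 68.3) 52.07003030993451
shift mm [397.9 373.6   6.5] turn -63.4
shift mm [397.9 373.6   6.5] turn -74.4
shift mm [168.3 174.    6.8] turn -66.9
```

The opal lies in the tray with its top at 52 mm, as expected. Next I look at the orange bin from above.

```bash
python3 -c "
from m import *
go(651,-90,345,164)"
```

```text
shift mm [ 26.3 277.6   7.4] turn -50.9
```

>>> carry_out([
  [0.026,0.278,0.007,-51,1],
  [0.026,0.278,0.007,-51,1],
  [0.026,0.278,0.007,-51,1],
  [0.026,0.278,0.007,-51,1],
  [0.026,0.278,0.007,-51,1],
  [0.026,0.278,0.007,-51,1],
  [0.026,0.278,0.007,-51,1],
  [0.026,0.278,0.007,-51,1],
])

```text
t: 7.92
eef_pos: [650.9, -91.0, 343.5]
tcp_rot: [3.142, -0.001, 2.862]
ft_force: [-0.3, 0.1, 0.5]
opening: 0.999
grip_force: 0.0
```

```bash
cat >> m.py <<'E'
def bin_pose(x,y,zlo=38,zhi=60,r=85,save=None):
    im,d,K,D,M=look('wrist',save); C=cloud(d,K,D,M); X,Y,Z=C[...,0],C[...,1],C[...,2]
    b=((d>0)&(abs(X-x)<r)&(abs(Y-y)<r)&(Z>zlo)&(Z<zhi)).astype(np.uint8)
    b=cv2.morphologyEx(b,cv2.MORPH_OPEN,np.ones((2,2)))
    N,L,st,_=cv2.connectedComponentsWithStats(b); i=1+st[1:,4].argmax(); P=C[L==i]
    c=np.array(cv2.findNonZero((L==i).astype(np.uint8))); 
    pr=cv2.boxPoints(cv2.minAreaRect(c)); zt=np.percentile(P[:,2],60)
    print('depth',rect(P),'z60',zt.round(1),'px',len(P))
    print('rayrect',rect(plane(pr,zt,K,D,M)))
    return rect(P)
E
python3 -c "
from m import *
c,a,b,t=bin_pose(651,-90,save='w_or'); go(c[0],c[1],199,180+t)"
```

```text
depth (array([656.5, -93. ]), 162.1, 61.2, -18.3) z60 48.0 px 1386
rayrect (array([652.7, -91.9]), 119.5, 61.4, -16.1)
shift mm [ -5.9  -0.4 144.7] turn 2.3
```

View pics/w_or.png

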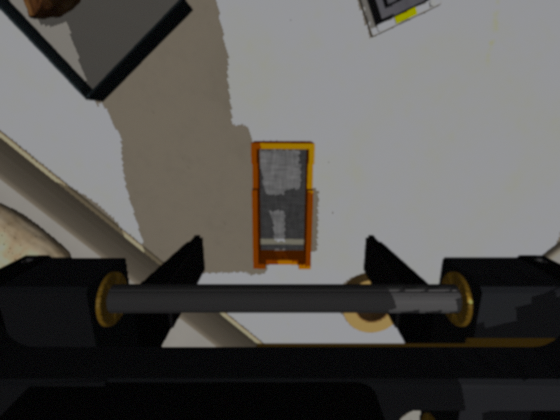

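The bin fills (252–314, 142–268). Its notches are on the upper part of its sides and its white line is at row 240, so the nose points down (world +x). The tape is at (370,303), clear of the fingers. I'll refine with the colour mask, because wrist glare pollutes the depth mask.

```bash
cat >> m.py <<'E'
def cbin(col,zlo=40,zhi=56,save=None):
    im,d,K,D,M=look('wrist',save); C=cloud(d,K,D,M); Z=C[...,2]
    h=cv2.cvtColor(im,cv2.COLOR_RGB2HSV).astype(int); H,S,V=h[...,0],h[...,1],h[...,2]
    m=dict(orange=(H>4)&(H<24)&(S>130)&(V>70),blue=(H>105)&(H<128)&(S>120))[col]
    b=(m&(Z>zlo)&(Z<zhi)).astype(np.uint8); b[285:]=0
    N,L,st,_=cv2.connectedComponentsWithStats(b,connectivity=8); i=1+st[1:,4].argmax(); P=C[L==i]
    print('box px',st[i]); r=rect(P); zt=np.median(P[:,2])
    print('depth',r,'z',zt.round(1)); c=cv2.findNonZero((L==i).astype(np.uint8))
    print('ray',rect(plane(c.reshape(-1,2),zt,K,D,M)),tool()[:3,3].round(1),np.degrees(env.state()['tcp_rot'][2]).round(1))
    return r
E
python3 -c "
from m import *
c,a,b,t=cbin('orange'); go(c[0],c[1],199,180+t)"
```

```text
box px [251 142  63  22 554]
depth (array([602.5, -78.7]), 54.9, 17.9, 74.0) z 48.2
ray (array([602.2, -78.6]), 54.9, 18.2, 73.9) [651.1 -90.9 343.9] 164.0
shift mm [ 50.1  -1.6 144.9] turn -90.0
```

```bash
python3 - <<'E'
s=open('m.py').read()
s=s.replace("N,L,st,_=cv2.connectedComponentsWithStats(b,connectivity=8); i=1+st[1:,4].argmax(); P=C[L==i]\n    print('box px',st[i])","b=cv2.morphologyEx(b,cv2.MORPH_OPEN,np.ones((2,2))); p0=tool()[:2,3]; b&=(np.hypot(C[...,0]-p0[0],C[...,1]-p0[1])<90).astype(np.uint8); L=b; i=1; P=C[b>0]\n    print('box px',cv2.boundingRect(b))")
open('m.py','w').write(s)
E
python3 -c "
from m import *
c,a,b,t=cbin('orange'); go(c[0],c[1],199,180+t)"
```

```text
box px (252, 143, 63, 126)
depth (array([656.1, -90.8]), 159.8, 60.6, -16.3) z 48.0
ray (array([652.2, -92.2]), 119.7, 55.6, -16.6) [651.2 -90.9 344. ] 164.0
shift mm [ -4.7   1.4 145. ] turn 0.3
```

The ray rectangle gives 119.7x55.6 mm at (652.2,−92.2), yaw −16.6°, which matches the known size. I'll grasp at z≈26.

>>> carry_out([
  [-0.001,-0.001,0.06,0.6,1],
  [-0.001,-0.001,0.11,0.6,1],
  [-0.001,-0.001,0.14,0.6,1],
  [-0.001,-0.001,0.147,0.6,1],
  [-0.001,-0.001,0.147,0.6,1],
  [-0.001,-0.001,0.147,0.6,0],
  [-0.001,-0.001,0.147,0.6,0],
  [-0.001,-0.001,0.147,0.6,0],
  [-0.001,-0.001,0.147,0.6,0],
  [-0.001,-0.001,0.147,0.6,0],
  [-0.001,-0.001,0.147,0.6,0],
  [-0.001,-0.001,0.1,0.6,0],
  [-0.001,-0.001,0.04,0.6,0],
  [-0.001,-0.001,0.0,0.6,0],
  [-0.001,-0.001,0.0,0.6,0],
])

```text
t: 9.95
eef_pos: [652.4, -91.5, 346.7]
tcp_rot: [3.141, 0.005, 2.853]
ft_force: [0.7, -0.6, -2.9]
opening: 0.587
grip_force: 30.0
```

```bash
python3 -c "
from m import *
s=env.state(); print(s['opening']*95,s['grip_force'],s['ft_force'])
go(456,53,345,187.6)"
```

```text
55.810810525167504 29.999845325946808 [ 0.72770176 -0.57542877 -2.93077499]
shift mm [229.3  82.7   0.5] turn -24.1
```

>>> carry_out([
  [0.229,0.083,0,-24,0],
  [0.229,0.083,0,-24,0],
  [0.229,0.083,0,-24,0],
  [0.229,0.083,0,-24,0],
  [0.229,0.083,0,-24,0],
  [0.229,0.083,0,-24,0],
  [0.229,0.083,0,-24,0],
  [0.229,0.083,0.05,-24,0],
  [0.229,0.083,0.095,-24,0],
  [0.229,0.083,0.095,-24,0],
  [0.229,0.083,0.095,-24,0],
])

```text
t: 11.32
eef_pos: [457.0, 52.8, 249.6]
tcp_rot: [-3.142, 0.001, -3.011]
ft_force: [-0.9, 0.4, -1.4]
opening: 0.589
grip_force: 30.0
```

```bash
python3 - <<'E'
from m import *
s=env.state(); print(s['opening']*95,s['grip_force'],s['ft_force'])
go(456,53,215,187.6)
for n in('side','wrist'):
    im,d,K,D,M=look(n)
    c=im[170:250,270:376] if n=='side' else im[100:340,120:440]
    cv2.imwrite('pics/hold_%s.png'%n,cv2.resize(c,(640,480) if n=='wrist' else (795,600),interpolation=cv2.INTER_CUBIC)[:,:,::-1])
E
```

```text
55.979888343995626 29.9998077750206 [-0.87202079  0.42023197 -1.43310096]
shift mm [ 1.   0.3 34.6] turn -0.1
```

View pics/hold_side.png

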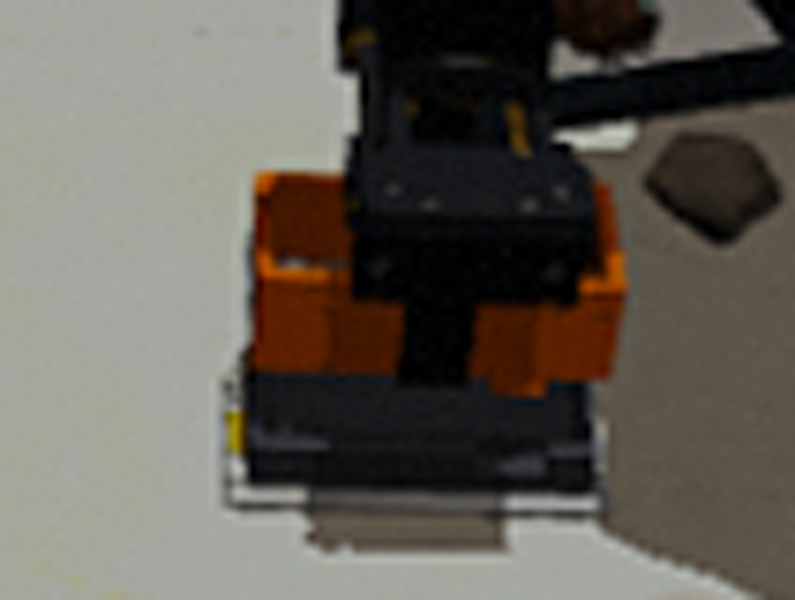

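The bin hangs over the dock, with its lug at (520,388) above the notch at (525,465) and its nose on the yellow bar side. I'll lower it gently.

>>> carry_out([
  [0.001,0,0.012,0,0],
  [0.001,0,0.02,0,0],
  [0.001,0,0.025,0,0],
  [0.001,0,0.028,0,0],
  [0.001,0,0.031,0,0],
  [0.001,0,0.034,0,0],
  [0.001,0,0.035,0,0],
  [0.001,0,0.035,0,0],
])

```text
t: 12.42
eef_pos: [455.3, 53.0, 214.7]
tcp_rot: [-3.141, 0.001, -3.011]
ft_force: [-2.9, -0.3, 18.4]
opening: 0.587
grip_force: 30.0
```

It has seated at TCP 214.7. I'll release, rise and check.

>>> carry_out([
  [0,0,-0.001,0,0.75],
  [0,0,-0.001,0,0.9],
  [0,0,-0.001,0,0.9],
  [0,0,-0.001,0,0.9],
  [0,0,-0.04,0,1],
  [0,0,-0.1,0,1],
  [0,0,-0.148,0,1],
  [0,0,-0.148,0,1],
  [0,0,-0.148,0,1],
])

```text
t: 13.55
eef_pos: [455.0, 53.0, 361.2]
tcp_rot: [3.141, -0.0, -3.011]
ft_force: [-0.1, -0.1, -0.7]
opening: 0.999
grip_force: 0.0
```

```bash
python3 -c "
from m import *
cbin('orange',57,75)
go(593.5,289.5,345,176.5)"
```

```text
box px (253, 142, 63, 126)
depth (array([460.4,  57.4]), 162.1, 61.8, 8.9) z 66.1
ray (array([455. ,  53.7]), 119.0, 55.1, 7.4) [455.1  53.  360.7] -172.5
shift mm [-168.1  216.4   15.5] turn 11.0
```

The orange bin is seated, with its rim at 66.1 mm against an expected 66. Now the blue one.

>>> carry_out([
  [-0.168,0.216,0,11,1],
  [-0.168,0.216,0,11,1],
  [-0.168,0.216,0.005,11,1],
  [-0.168,0.216,0.01,11,1],
  [-0.168,0.216,0.016,11,1],
  [-0.168,0.216,0.016,11,1],
  [-0.168,0.216,0.016,11,1],
])

```text
t: 14.48
eef_pos: [593.5, 288.5, 344.4]
tcp_rot: [-3.141, -0.002, 3.08]
ft_force: [-0.1, -0.5, -0.3]
opening: 0.997
grip_force: 0.0
```

```bash
python3 -c "
from m import *
c,a,b,t=cbin('blue',save='w_bl')
go(c[0],c[1],197,180+t)"
```

```text
box px (253, 147, 61, 121)
depth (array([596.9, 290.5]), 156.9, 59.3, -3.5) z 48.1
ray (array([595.5, 288.3]), 115.2, 54.5, -3.5) [593.5 288.3 345.1] 176.5
shift mm [ -3.4   2.5 148.1] turn -0.0
```

View pics/w_bl.png

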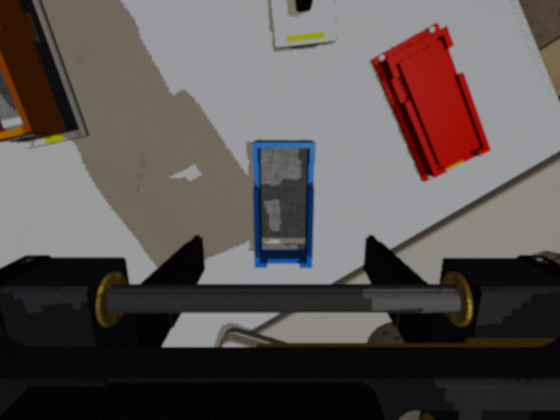

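The bin spans (253–314, 142–268), with its white line at row 240, so the nose is toward +x. The mask missed about 5 px of the pale rear rim, so the true centre is about (593.3,288.4), directly below. I'll grasp it.

>>> carry_out([
  [0,0,0.06,0,1],
  [0,0,0.11,0,1],
  [0,0,0.14,0,1],
  [0,0,0.148,0,1],
  [0,0,0.148,0,1],
  [0,0,0.148,0,0],
  [0,0,0.148,0,0],
  [0,0,0.148,0,0],
  [0,0,0.148,0,0],
  [0,0,0.148,0,0],
  [0,0,0.148,0,0],
  [0,0,0.1,0,0],
  [0,0,0.04,0,0],
  [0,0,-0.01,0,0],
  [0,0,-0.01,0,0],
])

```text
t: 16.4
eef_pos: [593.9, 289.2, 359.7]
tcp_rot: [3.139, 0.006, 3.08]
ft_force: [-0.7, -0.2, -1.3]
opening: 0.589
grip_force: 30.0
```

```bash
python3 -c "
from m import *
s=env.state(); print(s['opening']*95,s['grip_force'],s['ft_force'])
go(455.2,53.4,355,187.5)"
```

```text
55.9892856269004 29.993348568677902 [-0.74240492 -0.18800052 -1.30292209]
shift mm [ 124.  -243.8    3.2] turn -11.0
```

>>> carry_out([
  [0.124,-0.243,0,-11,0],
  [0.124,-0.243,0,-11,0],
  [0.124,-0.243,0,-11,0],
  [0.124,-0.243,0,-11,0],
  [0.124,-0.243,0,-11,0],
  [0.124,-0.243,0,-11,0],
  [0.124,-0.243,0.03,-11,0],
  [0.124,-0.243,0.06,-11,0],
  [0.124,-0.243,0.06,-11,0],
  [0.124,-0.243,0.06,-11,0],
])

```text
t: 17.65
eef_pos: [455.6, 54.6, 296.1]
tcp_rot: [3.141, 0.0, -3.01]
ft_force: [0.8, 0.2, -1.6]
opening: 0.589
grip_force: 30.0
```

```bash
python3 - <<'E'
from m import *
s=env.state(); print(s['opening']*95,s['grip_force'],s['ft_force'])
go(455.2,53.4,255,187.5)
im,d,K,D,M=look('side')
cv2.imwrite('pics/hold2.png',cv2.resize(im[150:240,270:376],(706,600),interpolation=cv2.INTER_CUBIC)[:,:,::-1])
E
```

```text
55.99567897963397 29.99342679977417 [ 0.76726744  0.18444377 -1.62943118]
shift mm [ 0.5 -1.1 41.1] turn 0.0
```

View pics/hold2.png

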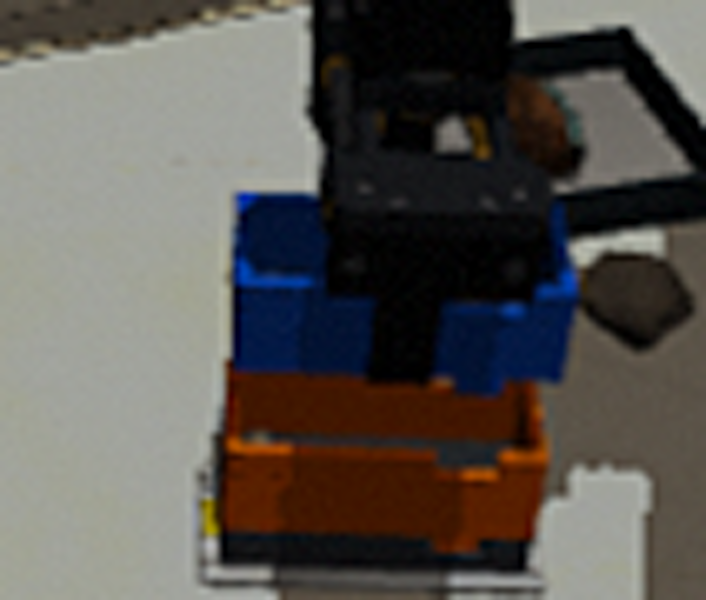

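The blue bin's lug at (478,385) sits over the orange notch at (468,460), and the orange lug at (455,545) is in the dock. I'll lower it.

>>> carry_out([
  [0.0005,-0.001,0.015,0,0],
  [0.0005,-0.001,0.025,0,0],
  [0.0005,-0.001,0.03,0,0],
  [0.0005,-0.001,0.033,0,0],
  [0.0005,-0.001,0.036,0,0],
  [0.0005,-0.001,0.039,0,0],
  [0.0005,-0.001,0.041,0,0],
  [0.0005,-0.001,0.041,0,0],
])

```text
t: 18.7
eef_pos: [454.6, 53.0, 255.8]
tcp_rot: [-3.141, 0.001, -3.011]
ft_force: [-4.7, 0.0, 17.9]
opening: 0.586
grip_force: 30.0
```

>>> carry_out([
  [0,0,-0.001,0,0.75],
  [0,0,-0.001,0,0.9],
  [0,0,-0.001,0,0.9],
  [0,0,-0.001,0,0.9],
  [0,0,-0.04,0,1],
  [0,0,-0.1,0,1],
  [0,0,-0.147,0,1],
  [0,0,-0.147,0,1],
  [0,0,-0.147,0,1],
])

```text
t: 19.82
eef_pos: [454.4, 53.0, 401.1]
tcp_rot: [3.141, -0.001, -3.011]
ft_force: [-0.7, -0.3, -1.1]
opening: 0.999
grip_force: 0.0
```

```bash
python3 -c "
from m import *
cbin('blue',97,115)
go(391,313,330,184)"
```

```text
box px (254, 143, 61, 125)
depth (array([452.2,  59. ]), 147.5, 64.8, 7.8) z 106.1
ray (array([454.8,  54. ]), 118.1, 54.2, 7.4) [454.5  53.  400.7] -172.5
shift mm [ 29.  266.   70.8] turn 3.5
```

The blue bin is seated, with its rim at 106.1 mm. Now the cover.

>>> carry_out([
  [0.029,0.266,0,3.5,1],
  [0.029,0.266,0,3.5,1],
  [0.029,0.266,0,3.5,1],
  [0.029,0.266,0.02,3.5,1],
  [0.029,0.266,0.06,3.5,1],
  [0.029,0.266,0.071,3.5,1],
  [0.029,0.266,0.071,3.5,1],
  [0.029,0.266,0.071,3.5,1],
])

```text
t: 20.88
eef_pos: [391.9, 312.3, 331.6]
tcp_rot: [3.141, 0.001, -3.073]
ft_force: [0.2, 0.3, -0.2]
opening: 1.0
grip_force: 0.0
```

```bash
python3 - <<'E'
from m import *
im,d,K,D,M=look('wrist','w_cov'); C=cloud(d,K,D,M); X,Y,Z=C[...,0],C[...,1],C[...,2]
p0=tool()[:3,3]; nr=(np.hypot(X-p0[0],Y-p0[1])<95); nr[285:]=False
r=nr&(Z>40)&(Z<56); z=np.median(Z[r]); print('rib',z,rect(C[r]),'ray',rect(plane(np.argwhere(r)[:,::-1],z,K,D,M)))
r=nr&(Z>9)&(Z<19); z=np.median(Z[r]); print('plate',z,rect(C[r]),'ray',rect(plane(np.argwhere(r)[:,::-1],z,K,D,M)))
y=nr&masks(im)['yellow']; print('yellow',rect(plane(np.argwhere(y)[:,::-1],14,K,D,M)),p0)
E
```

```text
rib 47.91990673092056 (array([389.2, 314.2]), 68.9, 14.0, 2.4) ray (array([388.6, 314.1]), 69.6, 13.8, 2.4)
plate 14.256011129301754 (array([389.8, 314.5]), 120.1, 55.5, 2.5) ray (array([389.5, 314.6]), 119.6, 55.2, 2.6)
yellow (array([443.9, 316.8]), 32.2, 4.2, -88.7) [391.86931434 312.27825342 331.81219608]
```

View pics/w_cov.png

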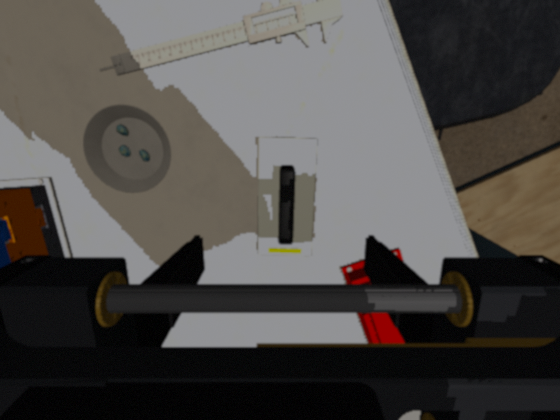

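The cover plate spans (257–317, 138–253), with the rib at (287,204) and the yellow line at (285,250), so the nose is toward +x. It is centred at (389.4,314.4) with yaw 2.5°. I'll grip the rib with a partial opening.

>>> carry_out([
  [0.0025,0.002,0.05,1.4,0.5],
  [0.0025,0.002,0.09,1.4,0.5],
  [0.0025,0.002,0.115,1.4,0.5],
  [0.0025,0.002,0.123,1.4,0.5],
  [0.0025,0.002,0.123,1.4,0.5],
  [0.0025,0.002,0.123,1.4,0],
  [0.0025,0.002,0.123,1.4,0],
  [0.0025,0.002,0.123,1.4,0],
  [0.0025,0.002,0.123,1.4,0],
  [0.0025,0.002,0.123,1.4,0],
  [0.0025,0.002,0.123,1.4,0],
])

```text
t: 22.3
eef_pos: [388.7, 314.8, 208.0]
tcp_rot: [3.141, 0.0, -3.097]
ft_force: [-0.1, -1.1, 5.7]
opening: 0.142
grip_force: 30.0
```

>>> carry_out([
  [0,0,-0.04,0,0],
  [0,0,-0.1,0,0],
  [0,0,-0.15,0,0],
  [0,0,-0.18,0,0],
  [0,0,-0.18,0,0],
  [0,0,-0.18,0,0],
])

```text
t: 23.05
eef_pos: [388.4, 314.7, 386.7]
tcp_rot: [-3.141, -0.001, -3.096]
ft_force: [-0.7, 0.1, -0.9]
opening: 0.146
grip_force: 30.0
```

```bash
python3 -c "
from m import *
s=env.state(); print(s['opening']*95,s['grip_force'],s['ft_force'])
go(454.8,53.6,388,187.4)"
```

```text
13.862547928800776 29.998303055763245 [-0.6558417   0.0636927  -0.91902805]
shift mm [ -54.5 -263.8   -1.2] turn -4.8
```

>>> carry_out([
  [-0.0545,-0.264,0,-4.8,0],
  [-0.0545,-0.264,0,-4.8,0],
  [-0.0545,-0.264,0,-4.8,0],
  [-0.0545,-0.264,0,-4.8,0],
  [-0.0545,-0.264,0,-4.8,0],
  [-0.0545,-0.264,0,-4.8,0],
  [-0.0545,-0.264,0.02,-4.8,0],
  [-0.0545,-0.264,0.045,-4.8,0],
  [-0.0545,-0.264,0.045,-4.8,0],
  [-0.0545,-0.264,0.045,-4.8,0],
])

```text
t: 24.3
eef_pos: [455.1, 54.1, 343.0]
tcp_rot: [3.141, -0.0, -3.012]
ft_force: [0.2, -0.3, -1.6]
opening: 0.147
grip_force: 30.0
```

```bash
python3 - <<'E'
from m import *
s=env.state(); print(s['opening']*95,s['grip_force'],s['ft_force'])
go(454.8,53.6,306,187.4)
im,d,K,D,M=look('wrist'); C=cloud(d,K,D,M); X,Y,Z=C[...,0],C[...,1],C[...,2]
p0=tool()[:3,3]; nr=(np.hypot(X-p0[0],Y-p0[1])<80)&(Z>128)&(Z<160); nr[285:]=False
print(np.median(Z[nr]),rect(C[nr]))
im,d,K,D,M=look('side')
cv2.imwrite('pics/hold3.png',cv2.resize(im[130:230,270:376],(636,600),interpolation=cv2.INTER_CUBIC)[:,:,::-1])
E
```

```text
13.940567835284453 29.9984148144722 [ 0.22053616 -0.27598235 -1.58611544]
shift mm [ 0.4 -0.5 37. ] turn 0.0
149.22615827397132 (array([427.9,  50.6]), 63.6, 56.3, 7.4)
```

View pics/hold3.png

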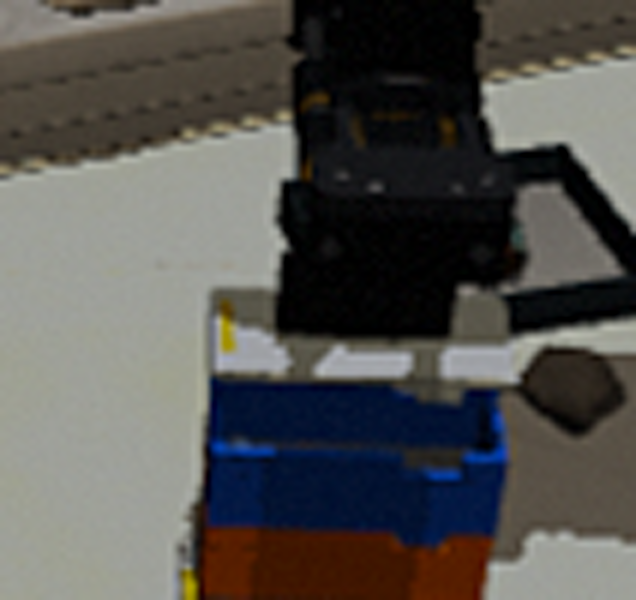

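The level cover hangs over the blue bin, with its lug at (430,392) above the notch at (435,460). I'll lower it.

>>> carry_out([
  [0.0005,-0.0005,0.014,0,0],
  [0.0005,-0.0005,0.022,0,0],
  [0.0005,-0.0005,0.027,0,0],
  [0.0005,-0.0005,0.03,0,0],
  [0.0005,-0.0005,0.033,0,0],
  [0.0005,-0.0005,0.036,0,0],
  [0.0005,-0.0005,0.037,0,0],
  [0.0005,-0.0005,0.037,0,0],
])

```text
t: 25.4
eef_pos: [454.6, 53.0, 306.0]
tcp_rot: [3.142, 0.0, -3.013]
ft_force: [-1.0, -0.8, 3.7]
opening: 0.15
grip_force: 30.0
```

>>> carry_out([
  [0,0,0,0,0.4],
  [0,0,0,0,0.5],
  [0,0,0,0,0.5],
  [0,0,0,0,0.5],
  [0,0,-0.04,0,0.6],
  [0,0,-0.08,0,0.6],
  [0,0,-0.11,0,0.6],
  [0,0,-0.11,0,0.6],
  [0,0,-0.11,0,0.6],
])

```text
t: 26.52
eef_pos: [454.4, 53.0, 415.0]
tcp_rot: [3.141, -0.001, -3.013]
ft_force: [0.1, -0.2, -0.7]
opening: 0.599
grip_force: 0.0
```

```bash
python3 - <<'E'
from m import *
im,d,K,D,M=look('wrist'); C=cloud(d,K,D,M); X,Y,Z=C[...,0],C[...,1],C[...,2]
p0=tool()[:3,3]; n0=(np.hypot(X-p0[0],Y-p0[1])<80); n0[285:]=False
for nm,lo,hi in (('plate exp112',105,119),('rib exp146',138,153)):
    r=n0&(Z>lo)&(Z<hi); z=np.median(Z[r]); print(nm,z,Z[r].std(),'ray',rect(plane(np.argwhere(r)[:,::-1],z,K,D,M)))
f=np.load('/tmp/side0.npz'); 
im,d,K,D,M=look('side','fin'); C=cloud(d,K,D,M); X,Y,Z=C[...,0],C[...,1],C[...,2]
P=C[(d>0)&(abs(X-406)<60)&(abs(Y+223)<60)&(Z>30)&(Z<80)]; print('opal',rect(P),P[:,2].max())
for k,lo,hi in (('orange',35,60),('blue',75,105)):
    m=masks(im)[k]&(d>0)&(abs(X-455)<75)&(abs(Y-53)<60); print(k,np.percentile(Z[m],[2,50,98]))
cv2.imwrite('pics/fin.png',cv2.resize(im[120:260,270:420],(640,597),interpolation=cv2.INTER_CUBIC)[:,:,::-1])
E
```

```text
plate exp112 112.24955324254597 1.0989554374911334 ray (array([454.4,  52.9]), 119.9, 55.7, 7.3)
rib exp146 145.95451680657624 1.0627846541975319 ray (array([454.2,  52.7]), 69.2, 13.2, 7.7)
opal (array([ 404.4, -211.4]), 66.2, 36.7, -54.6) 46.96894213692485
orange [ 19.00673856  45.24281104 411.71012247]
blue [ 62.24323547  90.31872693 413.27784613]
```

View pics/fin.png

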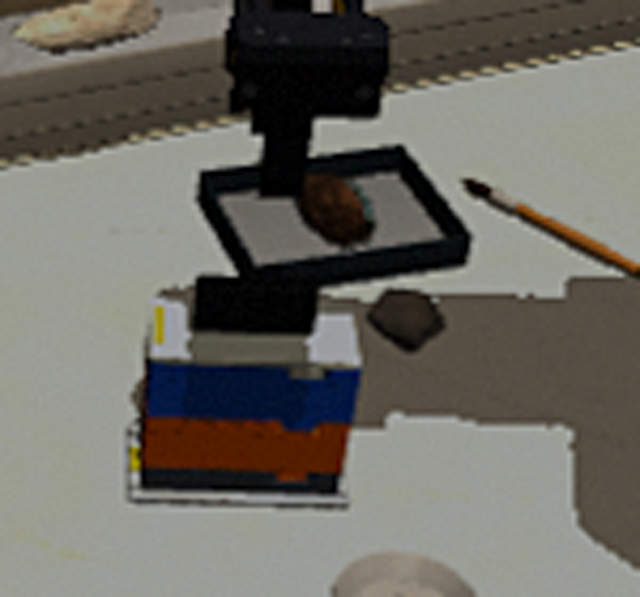

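The stack at (250,400) is fully seated, with the plate at 112.2 mm and the rib top at 146.0 mm as expected. The cover is centred within about 2 mm, noses are aligned, and the opal is in the tray at (337,208). The gripper is clear, so I'm handing the job in.

```bash
python3 -c "
from cell import env
print(env.job_done())"
```

```text
the job is handed in; nothing more can be done
None
```

The job is handed in at about 27 s of the 208 s: the opal is in the tray, the orange and blue bins (green was absent) are seated nose-aligned on the dock with the white cover home on top, and I saw no sign that the dish, tape or grey stone moved; the judge returned no verdict.

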